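Tip a coin roll out of its scoop inside the drop box

ROBOT

A 6-joint arm with a two-finger parallel gripper is mounted at the origin on a cart in front of the work surface, level with it; the furniture and walls round the work are solid. World frame = base frame: x ahead of the robot, y to its left, z up, the work surface at z = 0. Lengths are in m, angles in rad, forces in N, time in s.
With the tool pointing down it reaches from about 0.3 to 0.875 m from the base axis. Payload 6.4 kg.
Tool frame: the origin (TCP) lies midway between the tips of the shut fingers; the grasp point (between the pads) lies 19 mm behind it; z points along the fingers, y is the line along which they close (so a half turn about z gives the same grasp; the last joint's range is limited). The gripper opens to 88 mm and grips with 3 to 60 N. Pads are 18 mm wide; open, the fingers measure 123 mm over their backs; the gripper's body (75 mm by 187 mm) begins 45 mm behind the grasp point.
Start: joints at [0.924, 0.181, 1.607, -0, 1.354, -0.206], TCP at [0.245, 0.52, 0.239] pointing down, gripper open.
Joint ranges: [-2.99, 2.99], [-0.89, 2.07], [0.3, 2.58], [-1.14, 4.28], [0, 2.63], [-3.12, 3.12]. Speed limits (rad/s): [2.57, 2.57, 3.01, 3.14, 3.14, 3.14].

INTERFACE

Orientations are given as a unit quaternion [w, x, y, z].
In Python, from rig import env, imaging, job gives the robot as it stands.
- The arm moves only by the tool servo_tool, never from a script. Its argument "increments" is a list of rows, each an object with "linear": the shift along the tool's x, y, z normalised to -1 to 1, where 1 is 0.15 m, a list of three; "turn": the turn, a rotation vector about the tool's x, y, z normalised to -1 to 1, where 1 is 45 degrees, a list of three; "claw": the closure, from -1 (fully open) to 1 (shut). A call has 1 to 20 rows; each row is the pose to reach, as a shift and turn from the pose commanded when the call began, along the tool's axes at that moment; what a row does not reach only later rows make up. A row lasts 1/8 s, in which the tool goes at most 62.5 mm and 10.7 degrees, less where a joint would pass 70% of its speed; a pose out of reach is approached as far as the arm can. A call with a number of a shift or a turn outside -1 to 1 is refused whole. A call with a gripper value outside its range is refused whole. The fingers move at their own pace and stop on an object; the grip force is fixed at half the most. Time passes only in rows, so rows that repeat a pose let the fingers close. It gives the time, the measured TCP pose, the force, the opening and the grip force at its end, in the units of the state.
- env.get_obs(): the state, without advancing time (a new reading comes with each control period).
- imaging.get_image(name): name is "side" or "top"; returns a dict with "color" (384x512x3 uint8, blue, green, red), "range_z" (384x512 float32, m along the optical axis (not along the pixel's ray), 0 where there is no reading), "fx", "fy", "cx", "cy" (pixels), "R" (3x3) and "t" (3): a world point X has camera coordinates R X + t. Camera axes: x right, y down, z forward; pixel columns grow to the right and rows downward; lengths in m; the calibration is good to about 2 mm. A picture is of the moment at which its call begins.
- job.job_done(): hands the job in; it is judged then, once.
The state is a dict: "time_s": time; "joint_positions": joint angles; "qd": joint speeds; "joint_torque": joint torques, N m; "ee_pos": TCP position; "orientation": TCP orientation; "wrist_force": force on the tool from outside, world axes, zero at the start; "ft_torque": the same for the moment, N m; "grip_width": opening from 0.0 (shut) to 1.0 (fully open); "gripper_force": force on a finger pad.
Only numpy, scipy, OpenCV 4.12 (cv2) and the standard library are available. Lean on these libraries where they do the work, as an engineer would, in place of code of your own. Each camera call takes 0.05 s, during which the arm holds its last target. There are 200 camera calls.

TASK

Bank the coin roll that lies in the scoop: take the scoop by its black handle, lower it level and straight through the large slot in the drop box's cover until its tray is wholly below the cover, and there slowly tip it towards its open side so that the roll rolls out into the box. The scoop must not touch the drop box anywhere, the slot's edges least of all. Then draw the empty scoop out again and stand it upright on the worktop beside the box.

Things in the scene. Friction and masses are not known exactly. Their poses are not given: they have to be found in the camera images.
- scoop_grip (a point): Middle of the scoop's upright black handle: 12 mm thick along its x, 34 mm wide along y, 30 mm above to 30 mm below this point, which is 150 mm above the scoop's underside. Below the handle only a flat stem, 6 mm thick (x), 24 mm wide, leads down to the back of the tray. Axes as the scoop's: z up along the stem, -x towards the tray's open side.
- scoop: The aluminium scoop, 0.22 kg. Origin: centre of its flat underside. Tray 44 mm (x) by 72 mm (y); end walls 30 mm, back (+x) 40 mm high, low open side at -x, roughly facing the robot. Handle point at x = +16 mm. Its bed falls 15 degrees to the back: level, the roll lies still; with the open side tipped down 35 to 45 degrees (negative turn about +y) it rolls out.
- coin_roll_center (a point): Middle of the paper-wrapped coin roll lying in the scoop, along the scoop's y: a cylinder 25 mm thick, 52 mm long, 0.15 kg. It lies about 13 mm from the handle point towards -x and 127 mm below it. The two rolls standing on the worktop are not wanted.
- drop_box: Fixed grey steel box, 200 (x) by 170 (y) by 125 mm high, lock side to -x; origin centre of underside. Its top is a 6 mm cover with a large slot, 76 (x) by 100 mm (y), centred over the origin; the thin slit behind is for tickets. Empty, floor 5 mm. With its underside 70 mm below the cover's top the scoop can slowly tip 45 degrees about where its stem passes the slot, touching nothing.
There are look-alikes about, which are no part of the job. What is shaped like the scoop but pink is not meant.

How it is judged:
By the outcome, as a careful person would: the job done as asked, in the order asked, and still so for the second after the job is handed in, with the robot touching nothing.
It also fails if it takes over 64 s, if anything falls off the work surface, if the arm or the gripper's body presses on something with over 40 N, if the wrist force passes 120 N, or if a joint passes its speed limit or range.

## Working session

There is one attempt and no reset: what is moved stays moved. The work goes in short steps, Python scripts to look and compute and a tool call to move; the robot and the scene stay as the last step left them, time stands still between calls to the robot, and variables do not carry over. Pictures are saved under pics/ and viewed, at most 10 in all, crops included, and the job is handed in when it is done.

Besides the shell and the picture viewer there is one more tool, called after "Call:" as name(argument=value, ...), one argument or row to a line, values as JSON. servo_tool: Moves the arm, as the interface text tells. Its arguments: {"type":"object","properties":{"increments":{"type":"array"}},"required":["increments"]}

```bash
mkdir -p pics
cat > h.py <<'E'
import numpy as np, cv2
from rig import env, imaging, job
from scipy.spatial.transform import Rotation as Rn
def cloud(im):
    z=im["range_z"]; v,u=np.mgrid[:z.shape[0],:z.shape[1]]
    c=np.stack([(u-im["cx"])/im["fx"]*z,(v-im["cy"])/im["fy"]*z,z],-1)
    w=(c-np.array(im["t"]))@np.array(im["R"])
    w[z==0]=np.nan
    return w
E
python3 - <<'E'
from h import *
o=env.get_obs(); print(o)
a=imaging.get_image("top"); b=imaging.get_image("side")
cv2.imwrite("pics/top0.png",a["color"]); cv2.imwrite("pics/side0.png",b["color"])
np.savez("s0.npz",ta=cloud(a),sb=cloud(b),tc=a["color"],sc=b["color"])
for i in(a,b): print(-np.array(i["R"]).T@np.array(i["t"]),np.array(i["R"])[2],i["fx"])
E
```

```text
{'time_s': 0.0, 'joint_positions': array([ 9.23739813e-01,  1.81559899e-01,  1.60797048e+00,  2.03837673e-05,
        1.35377961e+00, -2.06292624e-01]), 'qd': array([-0.00167974,  0.00030844, -0.00099816, -0.00138883,  0.00034398,
        0.00013677]), 'joint_torque': array([-8.43785292e-04, -4.33885932e+01, -3.41840494e+01,  7.00506871e-02,
        3.87509074e-02, -9.02702868e-05]), 'ee_pos': array([0.24496985, 0.51963704, 0.23781766]), 'orientation': array([-3.64415266e-04,  2.18604415e-01,  9.75813185e-01, -7.77568377e-04]), 'wrist_force': array([-0.100687  , -0.22908508, -0.2951666 ]), 'ft_torque': array([-0.02842263,  0.05419396,  0.01442133]), 'gripper_force': 0.0, 'grip_width': 1.0036684583347233}
[0.29458678 0.11819271 0.94584601] [ 0.21043799  0.04080379 -0.97675529] 490.8215368710936
[0.20244572 0.3748981  0.86279786] [ 0.36433748 -0.30069531 -0.88138558] 447.2574556384138
```

View pics/top0.png

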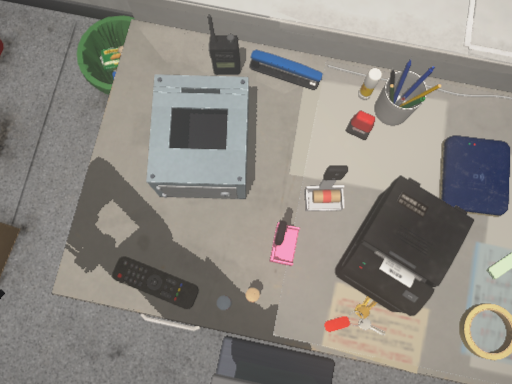

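View pics/side0.png

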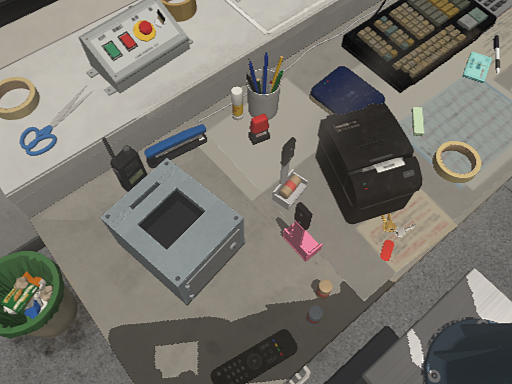

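The top view shows the scoop with the roll at about (325,198), its handle top at (336,172), the box slot at (199,129), and the pink decoy at (285,243). The side view shows the scoop handle at (288,152) and the slot at (171,217). Next I measure them.

```bash
python3 - <<'E'
from h import *
d=np.load("s0.npz")
for k,c,nm in(("ta","tc","top"),("sb","sc","side")):
    w=d[k]; col=d[c].astype(int)
    # box cover
    (u0,u1,v0,v1)=(140,260,65,205) if nm=="top" else (95,250,150,305)
    p=w[v0:v1,u0:u1].reshape(-1,3); m=abs(p[:,2]-.125)<.006; q=p[m]
    r=cv2.minAreaRect((q[:,:2]*1000).astype(np.float32)); print(nm,"cover",r,np.median(q[:,2]))
    # slot: largest interior contour in rasterised cover
    o=np.floor(q[:,:2].min(0)*1000)-5; g=np.zeros((260,260),np.uint8)
    ij=((q[:,:2]*1000-o)).astype(int); ij=ij[(ij<260).all(1)]; g[ij[:,1],ij[:,0]]=255
    g=cv2.morphologyEx(g,cv2.MORPH_CLOSE,np.ones((5,5)))
    cs,h=cv2.findContours(g,cv2.RETR_CCOMP,cv2.CHAIN_APPROX_NONE)
    for i,cn in enumerate(cs):
        if h[0][i][3]>=0 and cv2.contourArea(cn)>1500:
            rr=cv2.minAreaRect(cn); print(" slot",np.array(rr[0])+o,rr[1],rr[2])
    # scoop
    (u0,u1,v0,v1)=(300,352,155,215) if nm=="top" else (268,310,132,212)
    p=w[v0:v1,u0:u1].reshape(-1,3); 
    for lo,hi in((.006,.05),(.115,.185),(.17,.19)):
        q=p[(p[:,2]>lo)&(p[:,2]<hi)]; 
        if len(q)>5:
            rr=cv2.minAreaRect((q[:,:2]*1000).astype(np.float32)); print(" scoop",lo,len(q),rr,q[:,2].max(),q.mean(0))
    cc=col[v0:v1,u0:u1].reshape(-1,3); m=(p[:,2]>.01)&(p[:,2]<.05)&(cc[:,2]-cc[:,0]>50)
    q=p[m]; print(" roll",len(q),q.mean(0),cv2.minAreaRect((q[:,:2]*1000).astype(np.float32)),q[:,2].max())
E
python3 - <<'E'
import cv2
a=cv2.imread('pics/top0.png')[150:220,295:365];b=cv2.imread('pics/side0.png')[132:212,255:325]
b=cv2.resize(b,(400,400),interpolation=cv2.INTER_CUBIC);a=cv2.resize(a,(400,400),interpolation=cv2.INTER_CUBIC)
cv2.imwrite('pics/c1.png',cv2.hconcat([a,b]))
E
```

```text
top cover ((567.2074584960938, 269.61187744140625), (201.57974243164062, 170.3515167236328), 10.422842025756836) 0.12524431378047232
 slot [566.02202606 268.87339783] (79.33096313476562, 103.57574462890625) 9.865806579589844
 scoop 0.006 957 ((536.4132080078125, 24.898761749267578), (102.23963165283203, 72.16419982910156), 13.349893569946289) 0.04994209138361627 [0.51213317 0.01992958 0.02579792]
 scoop 0.115 314 ((528.66015625, 23.53943634033203), (12.8213529586792, 33.430355072021484), 13.288614273071289) 0.18337507372270873 [0.52554852 0.02424029 0.16435595]
 scoop 0.17 165 ((528.4580688476562, 23.72553253173828), (12.816113471984863, 33.005653381347656), 12.422380447387695) 0.18337507372270873 [0.52754041 0.02363193 0.17888602]
 roll 301 [0.5146736  0.01611215 0.03294983] ((515.7957153320312, 16.117603302001953), (22.158203125, 48.71528244018555), 11.961061477661133) 0.039691937402806736
side cover ((606.7545166015625, 276.0921936035156), (282.1494140625, 170.4504852294922), 10.198454856872559) 0.12477323209130446
 slot [566.05993652 268.75458527] (79.64130401611328, 102.798095703125) 10.713123321533203
 scoop 0.006 794 ((557.79638671875, -16.39708709716797), (79.74531555175781, 197.0653076171875), 52.61604690551758) 0.04990589352672707 [0.51318373 0.02120679 0.02532766]
 scoop 0.115 387 ((473.88458251953125, 58.904563903808594), (28.347400665283203, 156.7262420654297), 56.8551025390625) 0.1828620284139562 [0.49562426 0.04512001 0.16423978]
 scoop 0.17 205 ((473.6723937988281, 58.63400650024414), (27.206867218017578, 156.7361602783203), 57.021766662597656) 0.1828620284139562 [0.47717865 0.05539716 0.17826743]
 roll 184 [0.51398505 0.01545785 0.03281369] ((515.8934936523438, 15.08918571472168), (22.30997085571289, 49.589088439941406), 12.613726615905762) 0.03842180473721416
```

View pics/c1.png

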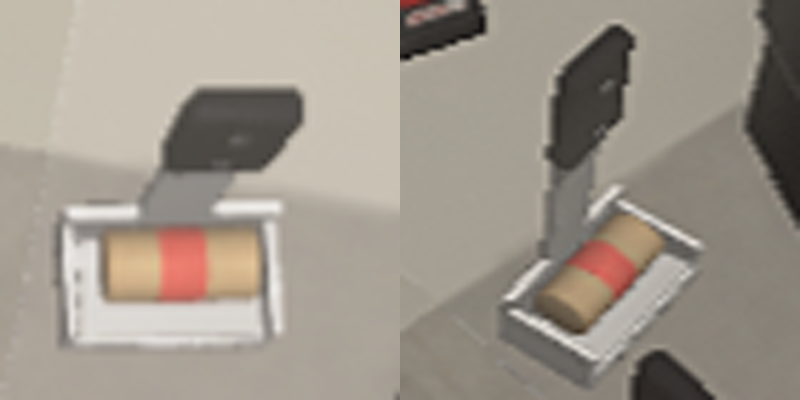

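Call:
servo_tool(
  increments=[
    {"linear": [-0.3, -0.21, -0.02], "turn": [0, 0, 0], "claw": -1},
    {"linear": [-0.65, -0.45, -0.05], "turn": [0, 0, 0], "claw": -1},
    {"linear": [-1, -0.7, -0.07], "turn": [0, 0, 0], "claw": -1},
  ],
)

```text
time_s: 0.48
ee_pos: [0.3349, 0.3625, 0.2488]
orientation: [-0.0, 0.218, 0.976, -0.0]
wrist_force: [0.9, 0.5, 0.1]
grip_width: 0.999
gripper_force: 0.0
```

Call:
servo_tool(
  increments=[
    {"linear": [-0.35, -0.25, -0.02], "turn": [0, 0, 0], "claw": -1},
    {"linear": [-0.7, -0.5, -0.05], "turn": [0, 0, 0], "claw": -1},
    {"linear": [-1, -0.7, -0.07], "turn": [0, 0, 0], "claw": -1},
  ],
)

```text
time_s: 0.85
ee_pos: [0.4259, 0.2031, 0.2596]
orientation: [0.0, 0.219, 0.976, 0.0]
wrist_force: [0.6, 0.8, 0.1]
grip_width: 1.002
gripper_force: 0.0
```

Call:
servo_tool(
  increments=[
    {"linear": [-0.3, -0.2, -0.02], "turn": [0, 0, 0.2], "claw": -1},
    {"linear": [-0.6, -0.45, -0.05], "turn": [0, 0, 0.4], "claw": -1},
    {"linear": [-0.9, -0.7, -0.07], "turn": [0, 0, 0.6], "claw": -1},
    {"linear": [-1, -0.7, -0.07], "turn": [0, 0, 0.8], "claw": -1},
    {"linear": [-1, -0.7, -0.07], "turn": [0, 0, 1], "claw": -1},
    {"linear": [-1, -0.7, -0.07], "turn": [0, 0, 1], "claw": -1},
    {"linear": [-1, -0.7, -0.07], "turn": [0, 0, 1], "claw": -1},
  ],
)

```text
time_s: 1.72
ee_pos: [0.516, 0.0464, 0.2698]
orientation: [-0.0, 0.574, 0.819, -0.0]
wrist_force: [-0.8, 0.6, 0.1]
grip_width: 0.997
gripper_force: 0.0
```

```bash
cat >> h.py <<'E'
def inc(p,yaw,tilt=0):
    """increment from the measured pose to: TCP p, closing axis at yaw (deg), tool leaned tilt deg about that frame's -y"""
    o=env.get_obs(); w,x,y,z=o["orientation"]; R=Rn.from_quat([x,y,z,w])
    base=Rn.from_matrix(np.array([[0,1,0],[1,0,0],[0,0,-1.]]))
    T=Rn.from_euler('z',yaw,degrees=True)*Rn.from_euler('y',-tilt,degrees=True)*base
    d=np.array(p)-o["ee_pos"]
    print("t",o["time_s"],"pos",o["ee_pos"].round(4),"err_mm",(d*1e3).round(1),"F",o["wrist_force"].round(1),"w",round(o["grip_width"],3),"gf",o["gripper_force"],"q",o["joint_positions"].round(2))
    print(" linear",(R.inv().apply(d)/.15).round(4),"turn",((R.inv()*T).as_rotvec(True)/45).round(4))
    return o
E
python3 - <<'E'
from h import *
inc([.5285,.0236,.25],12.8)
E
```

```text
t 1.725 pos [0.516  0.0464 0.2698] err_mm [ 12.5 -22.8 -19.8] F [-0.8  0.6  0.1] w 0.997 gf 0.0 q [-0.14  0.03  1.71 -0.    1.4  -0.49]
 linear [-0.1711  0.0269  0.1321] turn [-0.0006 -0.0002  0.1586]
```

Call:
servo_tool(
  increments=[
    {"linear": [-0.17, 0.027, 0.13], "turn": [0, 0, 0.158], "claw": -1},
    {"linear": [-0.17, 0.027, 0.13], "turn": [0, 0, 0.158], "claw": -1},
    {"linear": [-0.17, 0.027, 0.25], "turn": [0, 0, 0.158], "claw": -1},
    {"linear": [-0.17, 0.027, 0.25], "turn": [0, 0, 0.158], "claw": -1},
  ],
)

```text
time_s: 2.22
ee_pos: [0.5274, 0.0243, 0.2309]
orientation: [-0.001, 0.624, 0.781, -0.001]
wrist_force: [-0.6, 0.0, 0.4]
grip_width: 1.003
gripper_force: 0.0
```

Run:
```python
from h import *
inc([.5285,.0236,.135],12.8)
a=imaging.get_image("top"); b=imaging.get_image("side")
cv2.imwrite("pics/c2.png",cv2.hconcat([a["color"][60:330,180:500],b["color"][60:330,190:400]]))
for k,i in(("top",a),("side",b)):
    R=np.array(i["R"]);t=np.array(i["t"])
    c=R@np.array([.5285,.0236,.15])+t; print(k,c[0]/c[2]*i["fx"]+i["cx"],c[1]/c[2]*i["fy"]+i["cy"])
```

```text
t 2.225 pos [0.5274 0.0243 0.2309] err_mm [  1.1  -0.7 -95.9] F [-0.6  0.   0.4] w 1.003 gf 0.0 q [-0.18  0.08  1.73  0.    1.33 -0.4 ]
 linear [-0.0074  0.0081  0.6392] turn [-0.0036 -0.0018 -0.0009]
top 334.0899958539854 172.6170517762939
side 287.21329806649965 151.71135023625547
```

View pics/c2.png

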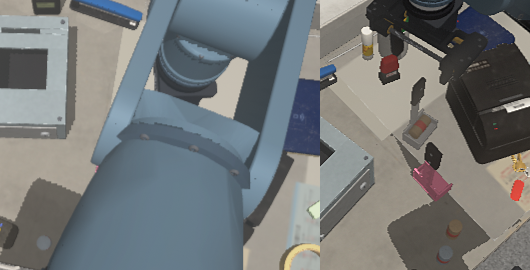

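The side view shows the open fingers straddling the handle along its x, at about (405,40) and (455,70) in the crop, with the handle at (418,92). The way down is clear.

Call:
servo_tool(
  increments=[
    {"linear": [-0.007, 0.008, 0.15], "turn": [0, 0, 0], "claw": -1},
    {"linear": [-0.007, 0.008, 0.3], "turn": [0, 0, 0], "claw": -1},
    {"linear": [-0.007, 0.008, 0.45], "turn": [0, 0, 0], "claw": -1},
    {"linear": [-0.007, 0.008, 0.57], "turn": [0, 0, 0], "claw": -1},
    {"linear": [-0.007, 0.008, 0.64], "turn": [0, 0, 0], "claw": -1},
    {"linear": [-0.007, 0.008, 0.64], "turn": [0, 0, 0], "claw": -1},
    {"linear": [-0.007, 0.008, 0.64], "turn": [0, 0, 0], "claw": -1},
  ],
)

```text
time_s: 3.2
ee_pos: [0.5307, 0.0227, 0.1373]
orientation: [0.001, 0.625, 0.781, 0.0]
wrist_force: [0.2, -1.0, -0.3]
grip_width: 0.999
gripper_force: 0.0
```

Call:
servo_tool(
  increments=[
    {"linear": [0, 0, 0], "turn": [0, 0, 0], "claw": -0.3},
    {"linear": [0, 0, 0], "turn": [0, 0, 0], "claw": 0.2},
    {"linear": [0, 0, 0], "turn": [0, 0, 0], "claw": 0.5},
    {"linear": [0, 0, 0], "turn": [0, 0, 0], "claw": 0.6},
    {"linear": [0, 0, 0], "turn": [0, 0, 0], "claw": 0.65},
    {"linear": [0, 0, 0], "turn": [0, 0, 0], "claw": 0.7},
    {"linear": [0, 0, 0], "turn": [0, 0, 0], "claw": 0.8},
    {"linear": [0, 0, 0], "turn": [0, 0, 0], "claw": 1},
    {"linear": [0, 0, 0], "turn": [0, 0, 0], "claw": 1},
    {"linear": [0, 0, 0], "turn": [0, 0, 0], "claw": 1},
    {"linear": [0, 0, 0], "turn": [0, 0, 0], "claw": 1},
  ],
)

```text
time_s: 4.58
ee_pos: [0.5298, 0.0227, 0.1365]
orientation: [-0.0, 0.625, 0.781, -0.0]
wrist_force: [-2.1, 0.4, 2.1]
grip_width: 0.133
gripper_force: 29.9
```

Run:
```python
from h import *
inc([.5285,.0236,.31],12.8)
```

```text
t 4.575 pos [0.5298 0.0227 0.1365] err_mm [ -1.3   0.9 173.5] F [-2.1  0.4  2.1] w 0.133 gf 29.936183889294625 q [-0.18  0.2   1.81 -0.    1.14 -0.4 ]
 linear [ 0.0077 -0.0081 -1.1567] turn [-0.0008 -0.0002 -0.0036]
```

Call:
servo_tool(
  increments=[
    {"linear": [0, 0, -0.03], "turn": [0, 0, 0], "claw": 1},
    {"linear": [0, 0, -0.08], "turn": [0, 0, 0], "claw": 1},
    {"linear": [0, 0, -0.16], "turn": [0, 0, 0], "claw": 1},
    {"linear": [0, 0, -0.27], "turn": [0, 0, 0], "claw": 1},
    {"linear": [0, 0, -0.4], "turn": [0, 0, 0], "claw": 1},
    {"linear": [0, 0, -0.53], "turn": [0, 0, 0], "claw": 1},
    {"linear": [0, 0, -0.66], "turn": [0, 0, 0], "claw": 1},
    {"linear": [0, 0, -0.79], "turn": [0, 0, 0], "claw": 1},
    {"linear": [0, 0, -0.9], "turn": [0, 0, 0], "claw": 1},
    {"linear": [0, 0, -0.97], "turn": [0, 0, 0], "claw": 1},
    {"linear": [0, 0, -1], "turn": [0, 0, 0], "claw": 1},
    {"linear": [0, 0, -1], "turn": [0, 0, 0], "claw": 1},
  ],
)

```text
time_s: 6.08
ee_pos: [0.53, 0.0227, 0.2864]
orientation: [-0.0, 0.625, 0.781, -0.0]
wrist_force: [-0.0, -0.4, -4.7]
grip_width: 0.13
gripper_force: 30.0
```

Run:
```python
from h import *
yaw=10.3; c,s=np.cos(np.radians(yaw)),np.sin(np.radians(yaw))
P=np.array([.566+.016*c,.2688+.016*s,.30]); print(P)
inc(P,yaw)
```

```text
[0.58174216 0.27166084 0.3       ]
t 6.075 pos [0.53   0.0227 0.2864] err_mm [ 51.8 248.9  13.6] F [-0.  -0.4 -4.7] w 0.13 gf 29.957110674586147 q [-0.18  0.04  1.66  0.    1.44 -0.4 ]
 linear [ 1.5438  0.6996 -0.0906] turn [-0.0003 -0.0001  0.0519]
```

Call:
servo_tool(
  increments=[
    {"linear": [0.03, 0.014, -0.04], "turn": [0, 0, 0], "claw": 1},
    {"linear": [0.1, 0.045, -0.09], "turn": [0, 0, 0], "claw": 1},
    {"linear": [0.2, 0.09, -0.1], "turn": [0, 0, 0], "claw": 1},
    {"linear": [0.32, 0.145, -0.1], "turn": [0, 0, 0], "claw": 1},
    {"linear": [0.46, 0.21, -0.1], "turn": [0, 0, 0.01], "claw": 1},
    {"linear": [0.6, 0.27, -0.1], "turn": [0, 0, 0.02], "claw": 1},
    {"linear": [0.74, 0.335, -0.1], "turn": [0, 0, 0.03], "claw": 1},
    {"linear": [0.86, 0.39, -0.1], "turn": [0, 0, 0.04], "claw": 1},
    {"linear": [0.95, 0.43, -0.1], "turn": [0, 0, 0.05], "claw": 1},
    {"linear": [1, 0.453, -0.1], "turn": [0, 0, 0.05], "claw": 1},
  ],
)

```text
time_s: 7.32
ee_pos: [0.5634, 0.1853, 0.3012]
orientation: [-0.0, 0.64, 0.769, -0.0]
wrist_force: [-0.3, -0.4, -4.2]
grip_width: 0.129
gripper_force: 30.0
```

Call:
servo_tool(
  increments=[
    {"linear": [0.03, 0.014, 0], "turn": [0, 0, 0], "claw": 1},
    {"linear": [0.09, 0.04, 0], "turn": [0, 0, 0], "claw": 1},
    {"linear": [0.18, 0.08, 0], "turn": [0, 0, 0], "claw": 1},
    {"linear": [0.28, 0.13, 0], "turn": [0, 0, 0], "claw": 1},
    {"linear": [0.38, 0.175, 0], "turn": [0, 0, 0], "claw": 1},
    {"linear": [0.46, 0.21, 0], "turn": [0, 0, 0], "claw": 1},
    {"linear": [0.52, 0.24, 0], "turn": [0, 0, 0], "claw": 1},
    {"linear": [0.54, 0.25, 0], "turn": [0, 0, 0], "claw": 1},
    {"linear": [0.54, 0.25, 0], "turn": [0, 0, 0], "claw": 1},
    {"linear": [0.54, 0.25, 0], "turn": [0, 0, 0], "claw": 1},
  ],
)

```text
time_s: 8.57
ee_pos: [0.5858, 0.27, 0.3016]
orientation: [0.0, 0.64, 0.768, -0.0]
wrist_force: [-0.2, 0.9, -4.0]
grip_width: 0.135
gripper_force: 30.0
```

Run:
```python
from h import *
inc([.5817,.2717,.30],10.3)
a=imaging.get_image("top"); b=imaging.get_image("side")
np.savez("s1.npz",ta=cloud(a),sb=cloud(b))
A=cv2.resize(a["color"][40:240,100:300],(400,400)); B=cv2.resize(b["color"][80:320,60:300],(400,400))
cv2.imwrite("pics/c3.png",cv2.hconcat([A,B]))
# level tray expected underside .163: points .155-.21 near tray
for n,i in(("top",a),("side",b)):
    w=cloud(i).reshape(-1,3); col=i["color"].reshape(-1,3).astype(int)
    m=(abs(w[:,0]-.566)<.06)&(abs(w[:,1]-.27)<.06)&(w[:,2]>.155)&(w[:,2]<.215)
    q=w[m]; print(n,len(q))
    if len(q)>20: print(cv2.minAreaRect((q[:,:2]*1000).astype(np.float32)),q.min(0),q.max(0))
    mm=m&(col[:,2]-col[:,0]>50); print(" roll",mm.sum(), w[mm].mean(0))
```

```text
t 8.575 pos [0.5858 0.27   0.3016] err_mm [-4.1  1.7 -1.6] F [-0.2  0.9 -4. ] w 0.135 gf 29.95751330628991 q [ 0.25  0.29  1.34 -0.    1.5   0.07]
 linear [ 0.0161 -0.0251  0.0105] turn [-0.0001  0.0003  0.0013]
top 118
((562.851806640625, 237.0748748779297), (18.178882598876953, 15.384427070617676), 12.206548690795898) [0.55286804 0.22845545 0.16564677] [0.57336227 0.24541003 0.19846411]
 roll 0 [nan nan nan]
side 1435
((570.2427368164062, 267.2852783203125), (44.10145568847656, 72.6851806640625), 10.449895858764648) [0.54241844 0.22808763 0.16421127] [0.59592541 0.30623067 0.2149507 ]
 roll 233 [0.56912047 0.27175025 0.19723113]<stdin>:13: RuntimeWarning: Mean of empty slice.
  ret = um.true_divide(
```

View pics/c3.png

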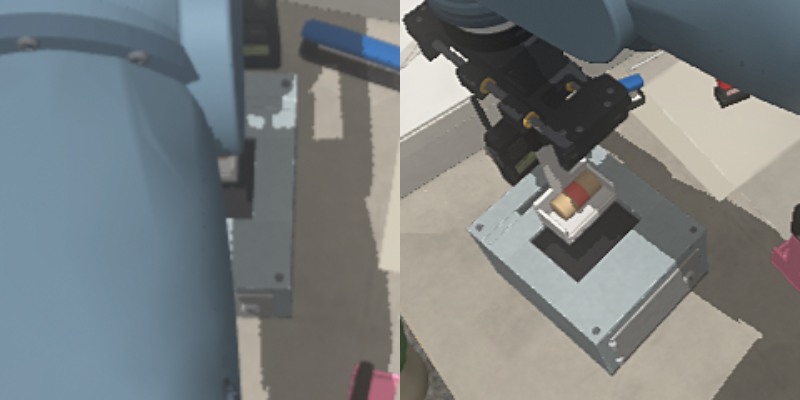

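The side view shows the tray over the slot, level, with the roll seated at about (578,195). It needs about 4 mm in -x and 1.5 mm in +y.

Call:
servo_tool(
  increments=[
    {"linear": [0.016, -0.026, 0.01], "turn": [0, 0, 0], "claw": 1},
    {"linear": [0.016, -0.026, 0.01], "turn": [0, 0, 0], "claw": 1},
    {"linear": [0.016, -0.026, 0.05], "turn": [0, 0, 0], "claw": 1},
    {"linear": [0.016, -0.026, 0.09], "turn": [0, 0, 0], "claw": 1},
    {"linear": [0.016, -0.026, 0.13], "turn": [0, 0, 0], "claw": 1},
    {"linear": [0.016, -0.026, 0.16], "turn": [0, 0, 0], "claw": 1},
    {"linear": [0.016, -0.026, 0.17], "turn": [0, 0, 0], "claw": 1},
    {"linear": [0.016, -0.026, 0.17], "turn": [0, 0, 0], "claw": 1},
  ],
)

```text
time_s: 9.68
ee_pos: [0.5816, 0.2721, 0.276]
orientation: [-0.0, 0.64, 0.768, -0.0]
wrist_force: [-0.6, 0.1, -4.4]
grip_width: 0.132
gripper_force: 30.0
```

Run:
```python
from h import *
inc([.5817,.2717,.1915],10.3)
b=imaging.get_image("side")
w=cloud(b).reshape(-1,3)
m=(abs(w[:,0]-.566)<.06)&(abs(w[:,1]-.27)<.06)&(w[:,2]>.135)&(w[:,2]<.187)
q=w[m]; print(cv2.minAreaRect((q[:,:2]*1000).astype(np.float32)),q.min(0),q.max(0))
```

```text
t 9.675 pos [0.5816 0.2721 0.276 ] err_mm [  0.1  -0.4 -84.5] F [-0.6  0.1 -4.4] w 0.132 gf 29.957473324611783 q [0.25 0.3  1.39 0.   1.46 0.07]
 linear [-2.500e-03  3.000e-04  5.631e-01] turn [-0.0001  0.      0.0018]
((565.6148681640625, 269.21295166015625), (44.785579681396484, 72.65432739257812), 10.8298978805542) [0.53791995 0.23014946 0.13929478] [0.58917559 0.30826347 0.18676668]
```

Call:
servo_tool(
  increments=[
    {"linear": [0, 0, 0.015], "turn": [0, 0, 0], "claw": 1},
    {"linear": [0, 0, 0.04], "turn": [0, 0, 0], "claw": 1},
    {"linear": [0, 0, 0.08], "turn": [0, 0, 0], "claw": 1},
    {"linear": [0, 0, 0.13], "turn": [0, 0, 0], "claw": 1},
    {"linear": [0, 0, 0.18], "turn": [0, 0, 0], "claw": 1},
    {"linear": [0, 0, 0.23], "turn": [0, 0, 0], "claw": 1},
    {"linear": [0, 0, 0.28], "turn": [0, 0, 0], "claw": 1},
    {"linear": [0, 0, 0.33], "turn": [0, 0, 0], "claw": 1},
    {"linear": [0, 0, 0.38], "turn": [0, 0, 0], "claw": 1},
    {"linear": [0, 0, 0.43], "turn": [0, 0, 0], "claw": 1},
    {"linear": [0, 0, 0.48], "turn": [0, 0, 0], "claw": 1},
    {"linear": [0, 0, 0.52], "turn": [0, 0, 0], "claw": 1},
    {"linear": [0, 0, 0.55], "turn": [0, 0, 0], "claw": 1},
    {"linear": [0, 0, 0.563], "turn": [0, 0, 0], "claw": 1},
    {"linear": [0, 0, 0.563], "turn": [0, 0, 0], "claw": 1},
    {"linear": [0, 0, 0.563], "turn": [0, 0, 0], "claw": 1},
  ],
)

```text
time_s: 11.72
ee_pos: [0.5818, 0.2721, 0.1919]
orientation: [0.0, 0.64, 0.768, 0.0]
wrist_force: [0.1, -0.5, -3.8]
grip_width: 0.134
gripper_force: 30.0
```

Run:
```python
from h import *
yaw=10.3; c,s=np.cos(np.radians(yaw)),np.sin(np.radians(yaw))
piv=np.array([.5817,.2717,.125]); L=.1915-.125
o=inc([.5817,.2717,.1915],yaw)
w,x,y,z=o["orientation"];R=Rn.from_quat([x,y,z,w]); p0=o["ee_pos"]; 
for a in range(3,46,3):
    t=np.radians(a); p=piv+L*np.array([-np.sin(t)*c,-np.sin(t)*s,np.cos(t)])
    print(a,(R.inv().apply(p-[.5817,.2717,.1915])/.15).round(3),round(a/45,3))
inc(p,yaw,45)
```

```text
t 11.725 pos [0.5818 0.2721 0.1919] err_mm [-0.1 -0.4 -0.4] F [ 0.1 -0.5 -3.8] w 0.134 gf 29.957580368500203 q [ 0.25  0.37  1.47 -0.    1.3   0.07]
 linear [-0.0027 -0.001   0.0029] turn [ 0.0007 -0.      0.0019]
3 [ 0.    -0.023  0.001] 0.067
6 [ 0.    -0.046  0.002] 0.133
9 [ 0.    -0.069  0.005] 0.2
12 [ 0.    -0.092  0.01 ] 0.267
15 [ 0.    -0.115  0.015] 0.333
18 [ 0.    -0.137  0.022] 0.4
21 [ 0.    -0.159  0.029] 0.467
24 [ 0.    -0.18   0.038] 0.533
27 [ 0.    -0.201  0.048] 0.6
30 [ 0.    -0.222  0.059] 0.667
33 [ 0.    -0.241  0.071] 0.733
36 [ 0.    -0.261  0.085] 0.8
39 [ 0.    -0.279  0.099] 0.867
42 [ 0.    -0.297  0.114] 0.933
45 [ 0.    -0.314  0.13 ] 1.0
t 11.725 pos [0.5818 0.2721 0.1919] err_mm [-46.3  -8.8 -19.9] F [ 0.1 -0.5 -3.8] w 0.134 gf 29.957580368500203 q [ 0.25  0.37  1.47 -0.    1.3   0.07]
 linear [-0.0022 -0.3146  0.1326] turn [-9.993e-01 -8.000e-04  1.800e-03]
```

Call:
servo_tool(
  increments=[
    {"linear": [0, -0.012, 0], "turn": [-0.033, 0, 0], "claw": 1},
    {"linear": [0, -0.023, 0.001], "turn": [-0.067, 0, 0], "claw": 1},
    {"linear": [0, -0.035, 0.001], "turn": [-0.1, 0, 0], "claw": 1},
    {"linear": [0, -0.046, 0.002], "turn": [-0.133, 0, 0], "claw": 1},
    {"linear": [0, -0.058, 0.004], "turn": [-0.167, 0, 0], "claw": 1},
    {"linear": [0, -0.069, 0.005], "turn": [-0.2, 0, 0], "claw": 1},
    {"linear": [0, -0.081, 0.007], "turn": [-0.233, 0, 0], "claw": 1},
    {"linear": [0, -0.092, 0.01], "turn": [-0.267, 0, 0], "claw": 1},
    {"linear": [0, -0.104, 0.012], "turn": [-0.3, 0, 0], "claw": 1},
    {"linear": [0, -0.115, 0.015], "turn": [-0.333, 0, 0], "claw": 1},
    {"linear": [0, -0.126, 0.018], "turn": [-0.367, 0, 0], "claw": 1},
    {"linear": [0, -0.137, 0.022], "turn": [-0.4, 0, 0], "claw": 1},
    {"linear": [0, -0.148, 0.025], "turn": [-0.433, 0, 0], "claw": 1},
    {"linear": [0, -0.159, 0.029], "turn": [-0.467, 0, 0], "claw": 1},
    {"linear": [0, -0.17, 0.034], "turn": [-0.5, 0, 0], "claw": 1},
    {"linear": [0, -0.18, 0.038], "turn": [-0.533, 0, 0], "claw": 1},
    {"linear": [0, -0.191, 0.043], "turn": [-0.567, 0, 0], "claw": 1},
    {"linear": [0, -0.201, 0.048], "turn": [-0.6, 0, 0], "claw": 1},
    {"linear": [0, -0.212, 0.053], "turn": [-0.633, 0, 0], "claw": 1},
    {"linear": [0, -0.222, 0.059], "turn": [-0.667, 0, 0], "claw": 1},
  ],
)

```text
time_s: 14.22
ee_pos: [0.5487, 0.266, 0.1828]
orientation: [0.166, 0.618, 0.742, 0.2]
wrist_force: [-0.6, 0.4, -1.9]
grip_width: 0.133
gripper_force: 29.9
```

Run:
```python
from h import *
yaw=10.3; c,s=np.cos(np.radians(yaw)),np.sin(np.radians(yaw))
piv=np.array([.5817,.2717,.125]); L=.1915-.125
for a in (30,33,36,39,42):
    t=np.radians(a); inc(piv+L*np.array([-np.sin(t)*c,-np.sin(t)*s,np.cos(t)]),yaw,a)
b=imaging.get_image("side")
cv2.imwrite("pics/c4.png",cv2.resize(b["color"][100:300,70:270],(500,500)))
```

```text
t 14.225 pos [0.5487 0.266  0.1828] err_mm [ 0.3 -0.3 -0.2] F [-0.6  0.4 -1.9] w 0.133 gf 29.945633161696605 q [ 0.28  0.04  1.97 -0.09  0.6   0.16]
 linear [-0.0022  0.0007  0.0017] turn [ 0.0025 -0.001   0.0017]
t 14.225 pos [0.5487 0.266  0.1828] err_mm [-2.6 -0.8 -2. ] F [-0.6  0.4 -1.9] w 0.133 gf 29.945633161696605 q [ 0.28  0.04  1.97 -0.09  0.6   0.16]
 linear [-0.0022 -0.0225  0.0022] turn [-0.0641 -0.001   0.0017]
t 14.225 pos [0.5487 0.266  0.1828] err_mm [-5.5 -1.3 -4. ] F [-0.6  0.4 -1.9] w 0.133 gf 29.945633161696605 q [ 0.28  0.04  1.97 -0.09  0.6   0.16]
 linear [-0.0022 -0.0456  0.004 ] turn [-0.1308 -0.0011  0.0016]
t 14.225 pos [0.5487 0.266  0.1828] err_mm [-8.2 -1.8 -6.1] F [-0.6  0.4 -1.9] w 0.133 gf 29.945633161696605 q [ 0.28  0.04  1.97 -0.09  0.6   0.16]
 linear [-0.0022 -0.0686  0.007 ] turn [-0.1975 -0.0011  0.0016]
t 14.225 pos [0.5487 0.266  0.1828] err_mm [-10.8  -2.3  -8.3] F [-0.6  0.4 -1.9] w 0.133 gf 29.945633161696605 q [ 0.28  0.04  1.97 -0.09  0.6   0.16]
 linear [-0.0021 -0.0915  0.0112] turn [-0.2641 -0.0011  0.0016]
```

View pics/c4.png

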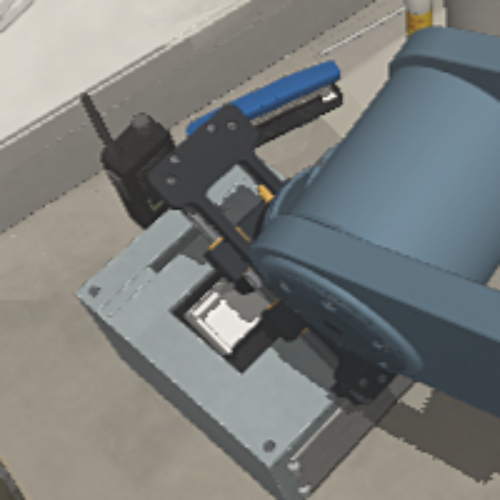

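The tray in the slot, at about (225,315) in the crop, already looks empty, and the wrist load has dropped by about 1.9 N. I tip on to 39 degrees to be sure.

Call:
servo_tool(
  increments=[
    {"linear": [0, -0.011, 0], "turn": [-0.033, 0, 0], "claw": 1},
    {"linear": [0, -0.023, 0.001], "turn": [-0.067, 0, 0], "claw": 1},
    {"linear": [0, -0.034, 0.002], "turn": [-0.1, 0, 0], "claw": 1},
    {"linear": [0, -0.046, 0.003], "turn": [-0.133, 0, 0], "claw": 1},
    {"linear": [0, -0.058, 0.004], "turn": [-0.167, 0, 0], "claw": 1},
    {"linear": [0, -0.069, 0.006], "turn": [-0.2, 0, 0], "claw": 1},
    {"linear": [0, -0.069, 0.006], "turn": [-0.2, 0, 0], "claw": 1},
    {"linear": [0, -0.069, 0.006], "turn": [-0.2, 0, 0], "claw": 1},
    {"linear": [0, -0.069, 0.006], "turn": [-0.2, 0, 0], "claw": 1},
    {"linear": [0, -0.069, 0.006], "turn": [-0.2, 0, 0], "claw": 1},
  ],
)

```text
time_s: 15.52
ee_pos: [0.5407, 0.2646, 0.177]
orientation: [0.214, 0.603, 0.724, 0.257]
wrist_force: [0.1, 0.1, -2.8]
grip_width: 0.134
gripper_force: 29.9
```

Run:
```python
from h import *
yaw=10.3; c,s=np.cos(np.radians(yaw)),np.sin(np.radians(yaw))
piv=np.array([.5817,.2717,.125]); L=.1915-.125
for a in (39,33,27,21,15,9,3,0):
    t=np.radians(a); print(a,end=' '); inc(piv+L*np.array([-np.sin(t)*c,-np.sin(t)*s,np.cos(t)]),yaw,a)
b=imaging.get_image("side")
cv2.imwrite("pics/c5.png",cv2.resize(b["color"][190:260,120:220],(800,560)))
```

```text
39 t 15.525 pos [0.5407 0.2646 0.177 ] err_mm [-0.2 -0.3 -0.3] F [ 0.1  0.1 -2.8] w 0.134 gf 29.94382188480813 q [ 0.3  -0.01  2.1  -0.2   0.37  0.28]
 linear [-0.002  -0.0026  0.0008] turn [ 0.0007 -0.0012  0.0014]
33 t 15.525 pos [0.5407 0.2646 0.177 ] err_mm [5.4 0.7 3.8] F [ 0.1  0.1 -2.8] w 0.134 gf 29.94382188480813 q [ 0.3  -0.01  2.1  -0.2   0.37  0.28]
 linear [-0.0021  0.0437  0.0032] turn [ 0.134  -0.0011  0.0014]
27 t 15.525 pos [0.5407 0.2646 0.177 ] err_mm [11.3  1.7  7.2] F [ 0.1  0.1 -2.8] w 0.134 gf 29.94382188480813 q [ 0.3  -0.01  2.1  -0.2   0.37  0.28]
 linear [-0.0021  0.0895  0.0105] turn [ 0.2673 -0.001   0.0015]
21 t 15.525 pos [0.5407 0.2646 0.177 ] err_mm [17.5  2.9 10.1] F [ 0.1  0.1 -2.8] w 0.134 gf 29.94382188480813 q [ 0.3  -0.01  2.1  -0.2   0.37  0.28]
 linear [-0.0022  0.1343  0.0225] turn [ 0.4007 -0.0009  0.0015]
15 t 15.525 pos [0.5407 0.2646 0.177 ] err_mm [24.1  4.1 12.2] F [ 0.1  0.1 -2.8] w 0.134 gf 29.94382188480813 q [ 0.3  -0.01  2.1  -0.2   0.37  0.28]
 linear [-0.0022  0.1777  0.0392] turn [ 0.534  -0.0009  0.0016]
9 t 15.525 pos [0.5407 0.2646 0.177 ] err_mm [30.8  5.3 13.7] F [ 0.1  0.1 -2.8] w 0.134 gf 29.94382188480813 q [ 0.3  -0.01  2.1  -0.2   0.37  0.28]
 linear [-0.0023  0.219   0.0603] turn [ 0.6673 -0.0008  0.0016]
3 t 15.525 pos [0.5407 0.2646 0.177 ] err_mm [37.6  6.5 14.4] F [ 0.1  0.1 -2.8] w 0.134 gf 29.94382188480813 q [ 0.3  -0.01  2.1  -0.2   0.37  0.28]
 linear [-0.0024  0.2579  0.0856] turn [ 8.007e-01 -7.000e-04  1.700e-03]
0 t 15.525 pos [0.5407 0.2646 0.177 ] err_mm [41.   7.1 14.5] F [ 0.1  0.1 -2.8] w 0.134 gf 29.94382188480813 q [ 0.3  -0.01  2.1  -0.2   0.37  0.28]
 linear [-0.0024  0.2763  0.0997] turn [ 8.673e-01 -7.000e-04  1.700e-03]
```

View pics/c5.png

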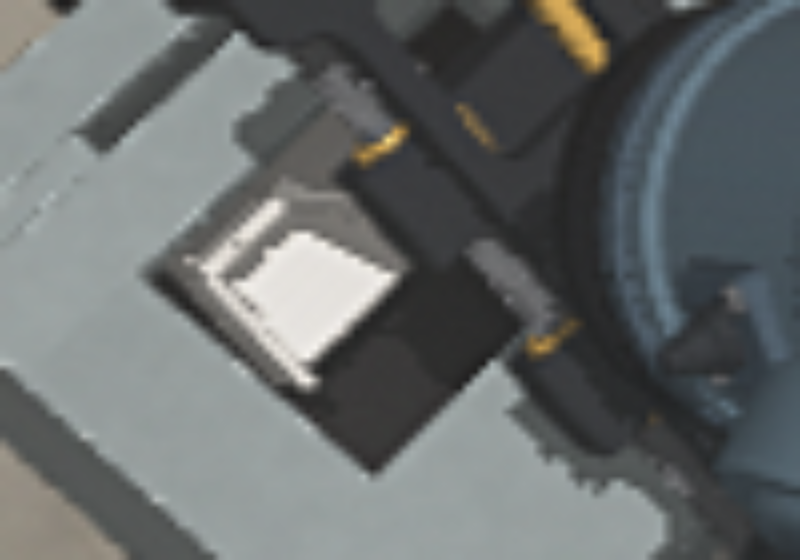

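The tray bed at about (310,290) is empty and the roll has gone into the box. I tip it back level.

Call:
servo_tool(
  increments=[
    {"linear": [-0.001, 0.022, 0.001], "turn": [0.067, 0, 0], "claw": 1},
    {"linear": [-0.001, 0.044, 0.003], "turn": [0.133, 0, 0], "claw": 1},
    {"linear": [-0.002, 0.067, 0.006], "turn": [0.2, 0, 0], "claw": 1},
    {"linear": [-0.002, 0.09, 0.01], "turn": [0.267, 0, 0], "claw": 1},
    {"linear": [-0.002, 0.112, 0.016], "turn": [0.333, 0, 0], "claw": 1},
    {"linear": [-0.002, 0.134, 0.022], "turn": [0.4, 0, 0], "claw": 1},
    {"linear": [-0.002, 0.156, 0.03], "turn": [0.467, 0, 0], "claw": 1},
    {"linear": [-0.002, 0.178, 0.039], "turn": [0.533, 0, 0], "claw": 1},
    {"linear": [-0.002, 0.199, 0.049], "turn": [0.6, 0, 0], "claw": 1},
    {"linear": [-0.002, 0.219, 0.06], "turn": [0.667, 0, 0], "claw": 1},
    {"linear": [-0.002, 0.239, 0.073], "turn": [0.733, 0, 0], "claw": 1},
    {"linear": [-0.002, 0.258, 0.086], "turn": [0.8, 0, 0], "claw": 1},
    {"linear": [-0.002, 0.276, 0.1], "turn": [0.867, 0, 0], "claw": 1},
    {"linear": [-0.002, 0.276, 0.1], "turn": [0.867, 0, 0], "claw": 1},
    {"linear": [-0.002, 0.276, 0.1], "turn": [0.867, 0, 0], "claw": 1},
  ],
)

```text
time_s: 17.45
ee_pos: [0.5813, 0.2718, 0.1909]
orientation: [0.0, 0.64, 0.768, 0.0]
wrist_force: [-0.1, 0.3, -3.1]
grip_width: 0.135
gripper_force: 30.0
```

Run:
```python
from h import *
inc([.5817,.2717,.30],10.3)
```

```text
t 17.45 pos [0.5813 0.2718 0.1909] err_mm [ 4.000e-01 -1.000e-01  1.091e+02] F [-0.1  0.3 -3.1] w 0.135 gf 29.955374167766422 q [ 0.25  0.37  1.47 -0.    1.3   0.07]
 linear [-0.0009  0.003  -0.7275] turn [0.0009 0.     0.0021]
```

Call:
servo_tool(
  increments=[
    {"linear": [0, 0.002, -0.02], "turn": [0, 0, 0], "claw": 1},
    {"linear": [0, 0.002, -0.06], "turn": [0, 0, 0], "claw": 1},
    {"linear": [0, 0.002, -0.11], "turn": [0, 0, 0], "claw": 1},
    {"linear": [0, 0.002, -0.17], "turn": [0, 0, 0], "claw": 1},
    {"linear": [0, 0.002, -0.24], "turn": [0, 0, 0], "claw": 1},
    {"linear": [0, 0.002, -0.31], "turn": [0, 0, 0], "claw": 1},
    {"linear": [0, 0.002, -0.38], "turn": [0, 0, 0], "claw": 1},
    {"linear": [0, 0.002, -0.45], "turn": [0, 0, 0], "claw": 1},
    {"linear": [0, 0.002, -0.53], "turn": [0, 0, 0], "claw": 1},
    {"linear": [0, 0.002, -0.61], "turn": [0, 0, 0], "claw": 1},
    {"linear": [0, 0.002, -0.68], "turn": [0, 0, 0], "claw": 1},
    {"linear": [0, 0.002, -0.73], "turn": [0, 0, 0], "claw": 1},
    {"linear": [0, 0.002, -0.74], "turn": [0, 0, 0], "claw": 1},
    {"linear": [0, 0.002, -0.74], "turn": [0, 0, 0], "claw": 1},
  ],
)

```text
time_s: 19.2
ee_pos: [0.5816, 0.2717, 0.3019]
orientation: [-0.0, 0.64, 0.768, -0.0]
wrist_force: [0.1, -0.4, -2.0]
grip_width: 0.131
gripper_force: 30.0
```

Run:
```python
from h import *
inc([.53,.0227,.30],12.8)
b=imaging.get_image("side")
w=cloud(b).reshape(-1,3)
m=(abs(w[:,0]-.566)<.06)&(abs(w[:,1]-.27)<.06)&(w[:,2]>.155)&(w[:,2]<.21)
q=w[m]; print(cv2.minAreaRect((q[:,:2]*1000).astype(np.float32)),q.min(0),q.max(0))
cv2.imwrite("pics/c6.png",cv2.resize(b["color"][150:270,100:260],(640,480)))
```

```text
t 19.2 pos [0.5816 0.2717 0.3019] err_mm [ -51.6 -249.    -1.9] F [ 0.1 -0.4 -2. ] w 0.131 gf 29.95557136600837 q [0.25 0.29 1.35 0.   1.5  0.07]
 linear [-1.571  -0.6378  0.0132] turn [-0.0006  0.     -0.0538]
((565.3308715820312, 268.9351501464844), (44.60846710205078, 72.93836212158203), 9.945380210876465) [0.53791695 0.23015487 0.16536557] [0.59073618 0.30799345 0.20985766]
```

View pics/c6.png

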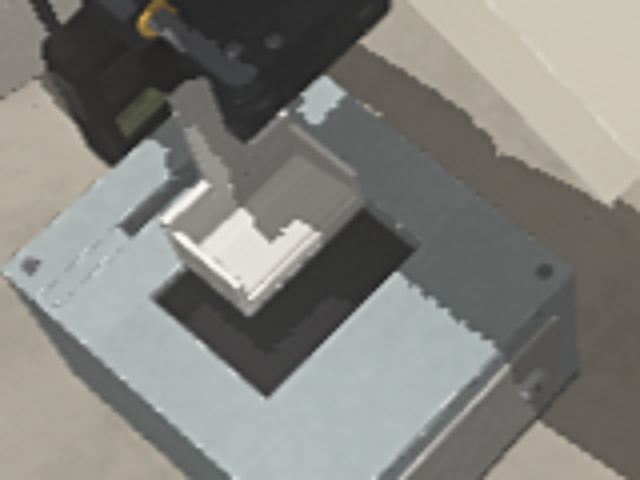

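The tray is empty at about (265,230) and clear of the slot. I move it to the free worktop to the box's right.

Call:
servo_tool(
  increments=[
    {"linear": [-0.04, -0.013, 0], "turn": [0, 0, 0], "claw": 1},
    {"linear": [-0.12, -0.04, 0], "turn": [0, 0, 0], "claw": 1},
    {"linear": [-0.25, -0.08, 0], "turn": [0, 0, 0], "claw": 1},
    {"linear": [-0.4, -0.13, 0], "turn": [0, 0, 0], "claw": 1},
    {"linear": [-0.56, -0.18, 0], "turn": [0, 0, 0], "claw": 1},
    {"linear": [-0.72, -0.24, 0], "turn": [0, 0, 0], "claw": 1},
    {"linear": [-0.86, -0.28, 0], "turn": [0, 0, 0], "claw": 1},
    {"linear": [-0.96, -0.32, 0], "turn": [0, 0, 0], "claw": 1},
    {"linear": [-1, -0.33, 0], "turn": [0, 0, 0], "claw": 1},
    {"linear": [-1, -0.33, 0], "turn": [0, 0, 0], "claw": 1},
  ],
)

```text
time_s: 20.5
ee_pos: [0.5601, 0.115, 0.3023]
orientation: [0.0, 0.64, 0.768, 0.0]
wrist_force: [0.4, -0.3, -1.4]
grip_width: 0.134
gripper_force: 30.0
```

Call:
servo_tool(
  increments=[
    {"linear": [0, 0, 0.04], "turn": [0, 0, 0], "claw": 1},
    {"linear": [0, 0, 0.12], "turn": [0, 0, 0], "claw": 1},
    {"linear": [0, 0, 0.24], "turn": [0, 0, 0], "claw": 1},
    {"linear": [0, 0, 0.38], "turn": [0, 0, 0], "claw": 1},
    {"linear": [0, 0, 0.52], "turn": [0, 0, 0], "claw": 1},
    {"linear": [0, 0, 0.66], "turn": [0, 0, 0], "claw": 1},
    {"linear": [0, 0, 0.78], "turn": [0, 0, 0], "claw": 1},
    {"linear": [0, 0, 0.88], "turn": [0, 0, 0], "claw": 1},
    {"linear": [0, 0, 0.96], "turn": [0, 0, 0], "claw": 1},
    {"linear": [0, 0, 1], "turn": [0, 0, 0], "claw": 1},
    {"linear": [0, 0, 1], "turn": [0, 0, 0], "claw": 1},
    {"linear": [0, 0, 1], "turn": [0, 0, 0], "claw": 1},
  ],
)

```text
time_s: 22.0
ee_pos: [0.5606, 0.1153, 0.1529]
orientation: [0.0, 0.64, 0.768, 0.0]
wrist_force: [0.6, -0.2, -2.0]
grip_width: 0.136
gripper_force: 30.0
```

Run:
```python
from h import *
inc([.56,.1147,.137],10.3)
b=imaging.get_image("side")
w=cloud(b).reshape(-1,3)
m=(abs(w[:,0]-.544)<.045)&(abs(w[:,1]-.112)<.045)
q=w[m&(w[:,2]>.008)&(w[:,2]<.06)]; print(cv2.minAreaRect((q[:,:2]*1000).astype(np.float32)),q.min(0),q.max(0))
```

```text
t 22.0 pos [0.5606 0.1153 0.1529] err_mm [ -0.6  -0.6 -15.9] F [ 0.6 -0.2 -2. ] w 0.136 gf 29.95564806740731 q [-0.    0.26  1.69  0.    1.19 -0.19]
 linear [-0.0035 -0.0048  0.106 ] turn [0.0016 0.0002 0.0019]
((544.8883666992188, 112.88874816894531), (43.421146392822266, 72.65393829345703), 10.095277786254883) [0.51741839 0.07463241 0.01703584] [0.57105217 0.15170626 0.059769  ]
```

Lower the last 16 mm slowly to contact.

Call:
servo_tool(
  increments=[
    {"linear": [0, 0, 0.03], "turn": [0, 0, 0], "claw": 1},
    {"linear": [0, 0, 0.06], "turn": [0, 0, 0], "claw": 1},
    {"linear": [0, 0, 0.08], "turn": [0, 0, 0], "claw": 1},
    {"linear": [0, 0, 0.095], "turn": [0, 0, 0], "claw": 1},
    {"linear": [0, 0, 0.102], "turn": [0, 0, 0], "claw": 1},
    {"linear": [0, 0, 0.106], "turn": [0, 0, 0], "claw": 1},
    {"linear": [0, 0, 0.106], "turn": [0, 0, 0], "claw": 1},
    {"linear": [0, 0, 0.106], "turn": [0, 0, 0], "claw": 1},
  ],
)

```text
time_s: 23.05
ee_pos: [0.5602, 0.1153, 0.1365]
orientation: [0.0, 0.64, 0.768, 0.0]
wrist_force: [0.3, -0.2, -0.6]
grip_width: 0.137
gripper_force: 30.0
```

Call:
servo_tool(
  increments=[
    {"linear": [0, 0, 0.004], "turn": [0, 0, 0], "claw": 1},
    {"linear": [0, 0, 0.004], "turn": [0, 0, 0], "claw": 1},
    {"linear": [0, 0, 0.004], "turn": [0, 0, 0], "claw": 1},
  ],
)

```text
time_s: 23.42
ee_pos: [0.5604, 0.1153, 0.1365]
orientation: [0.0, 0.64, 0.768, 0.0]
wrist_force: [-1.8, -0.7, 5.5]
grip_width: 0.134
gripper_force: 29.9
```

Contact: 5.5 N upward. Release and retreat.

Call:
servo_tool(
  increments=[
    {"linear": [0, 0, 0], "turn": [0, 0, 0], "claw": 0.6},
    {"linear": [0, 0, 0], "turn": [0, 0, 0], "claw": 0.4},
    {"linear": [0, 0, 0], "turn": [0, 0, 0], "claw": 0},
    {"linear": [0, 0, 0], "turn": [0, 0, 0], "claw": -0.5},
    {"linear": [0, 0, 0], "turn": [0, 0, 0], "claw": -1},
    {"linear": [0, 0, 0], "turn": [0, 0, 0], "claw": -1},
    {"linear": [0, 0, 0], "turn": [0, 0, 0], "claw": -1},
    {"linear": [0, 0, 0], "turn": [0, 0, 0], "claw": -1},
    {"linear": [0, 0, 0], "turn": [0, 0, 0], "claw": -1},
    {"linear": [0, 0, 0], "turn": [0, 0, 0], "claw": -1},
  ],
)

```text
time_s: 24.68
ee_pos: [0.5601, 0.1153, 0.1357]
orientation: [-0.0, 0.64, 0.768, -0.0]
wrist_force: [0.5, -1.1, 0.4]
grip_width: 1.0
gripper_force: 0.0
```

Call:
servo_tool(
  increments=[
    {"linear": [0, 0, -0.08], "turn": [0, 0, 0], "claw": -1},
    {"linear": [0, 0, -0.2], "turn": [0, 0, 0], "claw": -1},
    {"linear": [0, 0, -0.35], "turn": [0, 0, 0], "claw": -1},
    {"linear": [0, 0, -0.5], "turn": [0, 0, 0], "claw": -1},
    {"linear": [0, 0, -0.7], "turn": [0, 0, 0], "claw": -1},
    {"linear": [0, 0, -0.9], "turn": [0, 0, 0], "claw": -1},
    {"linear": [0, 0, -1], "turn": [0, 0, 0], "claw": -1},
    {"linear": [0, 0, -1], "turn": [0, 0, 0], "claw": -1},
    {"linear": [0, 0, -1], "turn": [0, 0, 0], "claw": -1},
  ],
)

```text
time_s: 25.8
ee_pos: [0.5595, 0.1153, 0.2846]
orientation: [-0.001, 0.64, 0.768, -0.001]
wrist_force: [-0.3, 0.3, -1.0]
grip_width: 0.999
gripper_force: 0.0
```

Run:
```python
from h import *
inc([.56,.1147,.287],10.3)
b=imaging.get_image("side")
cv2.imwrite("pics/c7.png",cv2.resize(b["color"][110:310,90:340],(750,600)))
```

```text
t 25.8 pos [0.5595 0.1153 0.2846] err_mm [ 0.5 -0.6  2.4] F [-0.3  0.3 -1. ] w 0.999 gf 0.0 q [-0.    0.14  1.56  0.    1.44 -0.19]
 linear [-0.0046  0.0025 -0.016 ] turn [-0.0022 -0.0004  0.0018]
```

View pics/c7.png

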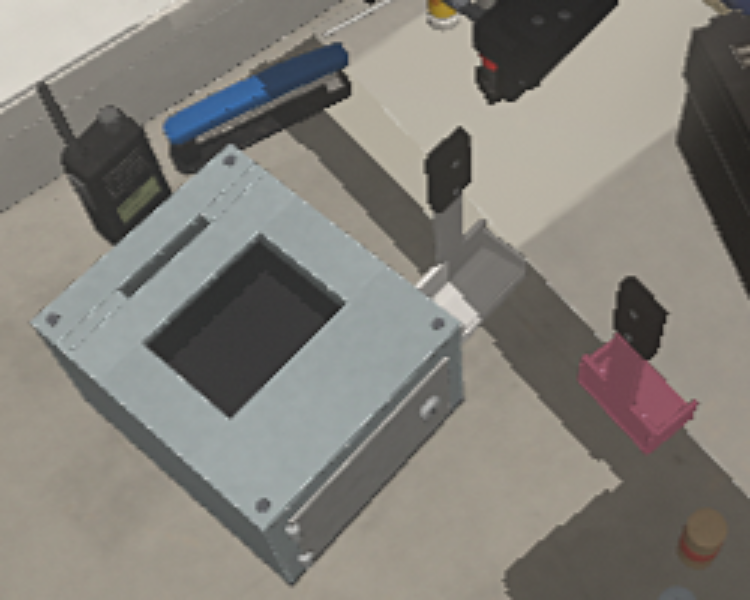

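The scoop stands upright and empty beside the box, with its handle at (448,170) in the crop. The gripper is clear of everything and the box is undisturbed.

```bash
python3 -c "
from rig import job
print(job.job_done())"
```

```text
the job is handed in; nothing more can be done
None
```

The job is handed in at about 26 s: the coin roll is out of the scoop and, as far as the pictures and wrist load show, in the drop box (I never saw it on the box floor); no contact with the box was seen, and the empty scoop stands upright on the worktop beside it.

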